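Feed brass spacers through the gate

ROBOT

A 6-joint arm with a two-finger parallel gripper is mounted at the origin on the work surface. World frame = base frame: x ahead of the robot, y to its left, z up, the work surface at z = 0. Lengths are in mm, angles in rad, forces in N, time in s.
With the tool pointing down it reaches from about 300 to 750 mm from the base axis. Payload 8.5 kg.
Tool frame: the origin (TCP) lies at the very end of the fingers, on their centre line; the grasp point (between the pads) lies 19 mm behind it; z points along the fingers, y is the direction in which the jaws open and shut (so a half turn about z gives the same grasp; the last joint's range is limited). The gripper opens to 85 mm and grips with 20 to 120 N. Pads are 22 mm wide; open, the fingers measure 114 mm over their backs; the gripper's body (76 mm by 85 mm) begins 54 mm behind the grasp point. The pads swing forward as they close: fully open they stand 13 mm farther back than shut.
Start: joints at [-1.329, 0.381, 1.297, -0, 1.464, -0.215], TCP at [242.585, -493.592, 231.322] pointing down, gripper open.
Joint ranges: [-3.11, 3.11], [-0.89, 2.33], [0.22, 2.48], [-1.42, 4.56], [0.17, 2.85], [-2.88, 2.88]. Speed limits (rad/s): [2.39, 2.39, 3.14, 3.14, 3.14, 3.14].

INTERFACE

Orientations are given as [roll, pitch, yaw] about the fixed x, y, z axes, in that order (R = Rz(yaw) Ry(pitch) Rx(roll)).
In Python, from station import manip, optics, models gives the robot as it stands.
- The arm moves only by the tool move_arm, never from a script. Its arguments are lists of equal length, an entry for each row: "translation": the shift along the tool's x, y, z in m, a list of three; "roll": the turn about the tool's z in degrees; "fingers": the opening, from -1 (shut) to 1 (fully open), so that 0 is half open. A call has 1 to 12 rows; each row shifts and turns the pose as measured when the row begins, along the tool's axes as they then stand; what a row does not reach is not made up. A row lasts 1/10 s, in which the tool goes at most 50 mm and 8.59 degrees, less where a joint would pass 70% of its speed; a pose out of reach is approached as far as the arm can. A call with a gripper value outside its range is refused whole. The fingers move at their own pace and stop on an object; "squeeze" is the grip in N (left out, the last holds). Time passes only in rows, so rows that do not move let the fingers close. It gives the time, the measured TCP pose, the force and the opening at its end, in the units of the state.
- manip.state(): the state, without advancing time (a new reading comes with each control period).
- optics.capture(name): name is "scene" or "side" or "wrist"; returns a dict with "frame" (480x640x3 uint8, red, green, blue), "camera_matrix" (3x3 intrinsics, pixels), "R" (3x3) and "t" (3): a world point X has camera coordinates R X + t. Camera axes: x right, y down, z forward; pixel columns grow to the right and rows downward; lengths in mm; the calibration is good to about 2 mm. A picture is of the moment at which its call begins. There is no depth.
- manip.job_done(): hands the job in, once; it reports no verdict.
Trained networks look in a picture, given as the dict that the camera call returned (one of the last four; its "shot" number tells which), for a name from the list of things; names that differ only in an ending like _2 or _b are one class to them, and where a whole thing is asked for, a point or a joint stands for the part that bears it (a point fixed in the world has none). Each returns a list of dicts, best first, with "p" (0 to 1); they miss things now and then, are a little off and sometimes report something else, mostly with a low value. They report only what shows in the picture. A call takes as long as a camera call. They do not tell look-alikes from the thing itself.
- models.boxes_of(picture, label): "xyz" ([x, y, z] in mm, in the coordinates of the camera as it stood for that picture, good to about 4 mm: the middle of the surface that is visible of it).
- models.masks_of(picture, label): "pixels" (480x640 bool, what is visible of it).
The state is a dict: "time_s": time; "joints": joint angles; "joint_velocities": joint speeds; "joint_torque": joint torques, N m; "ee_pos": TCP position; "tool_rot": TCP orientation; "ft_force": force on the tool from outside, world axes, zero at the start; "wrist_torque": the same for the moment, N m; "finger_gap": finger opening in mm.
Only numpy, scipy, OpenCV 4.12 (cv2) and the standard library are available. Lean on these libraries where they do the work, as an engineer would, in place of code of your own. Each camera call takes 0.05 s, during which the arm holds its last target. There are 200 camera calls.

TASK

Using the fingertips only, sweep the three brass spacers across the sorting board and through the yellow gate, one at a time, so that they all drop into the blue slot behind it. Only push them: do not lift or carry them. Leave the white wooden knob on the board, the sanding block and the glue bottle where they stand.

Things in the scene. Friction and masses are not known exactly. Their poses are not given: they have to be found in the camera images.
- feeder: Fixed dark-wood sorting board, 270 mm (x) by 264 mm (y). Origin under its centre at bench level, +x points towards gate and slot. Flat deck 55 mm above the bench, x -130 to +65 mm, y -125 to +125 mm, with a rim all round (top 69 mm above the bench). A yellow wall as high as the rim (x 65 to 71 mm) closes the deck's +x side but for the gate.
- gate (a point): Centre of the gate, a 40 mm wide opening in the 6 mm thick yellow wall, at deck height: 68 mm along the board's +x, y = 0, 55 mm above the bench. Two yellow guides, as high as the wall, flare at 45 degrees from the gate's sides back onto the deck to x = 44 mm, where they are about 85 mm apart.
- slot (a point): Centre of the floor of the open-topped, blue-lined slot right behind the yellow wall: 98.5 mm along the board's +x, 5 mm above the bench. The slot spans x 71 to 126 mm and y -50 to +50 mm of the board; its floor is 50 mm below the deck.
- spacer_a: Round brass spacer, a flat disc 28 mm across and 12 mm tall with a dark 9 mm bore mark, about 45 g, one of three alike; lies flat on the board. Origin at the disc's centre (6 mm above its underside), z up its axis.
- spacer_b: Round brass spacer, a flat disc 28 mm across and 12 mm tall with a dark 9 mm bore mark, about 45 g, one of three alike; lies flat on the board. Origin at the disc's centre (6 mm above its underside), z up its axis.
- spacer_c: Round brass spacer, a flat disc 28 mm across and 12 mm tall with a dark 9 mm bore mark, about 45 g, one of three alike; lies flat on the board. Origin at the disc's centre (6 mm above its underside), z up its axis.
- knob: Bystander: small turned wooden knob painted white, 28 mm across and 34 mm tall, standing upright on the deck near the rim opposite the gate. Origin at the centre of its underside.
- block: Bystander: sanding block, 90 x 55 x 31 mm, grey felt below and wood above, lying on the bench beside the board. Origin at the centre of its underside, x along its length.
- glue: Bystander: yellow glue bottle with red cap, 48 mm across and 110 mm tall, standing on the bench beside the board. Origin at the centre of its underside.
Not all that is in view belongs to the job. Leave any pink, purple or red look-alike of the spacer_b alone.

How it is judged (in metres and radians):
On the way, in this order (a step that is already met when the one before it is completed fails the run):
1. a first spacer has dropped into the slot (((z of spacer_a in the frame of feeder below 0.045 m and x of spacer_a in the frame of feeder between 0.068 and 0.13 m and y of spacer_a in the frame of feeder between -0.055 and 0.055 m) or (z of spacer_b in the frame of feeder below 0.045 m and x of spacer_b in the frame of feeder between 0.068 and 0.13 m and y of spacer_b in the frame of feeder between -0.055 and 0.055 m) or (z of spacer_c in the frame of feeder below 0.045 m and x of spacer_c in the frame of feeder between 0.068 and 0.13 m and y of spacer_c in the frame of feeder between -0.055 and 0.055 m))), for 0.2 s.
2. a second spacer has followed it into the slot ((((z of spacer_a in the frame of feeder below 0.045 m and x of spacer_a in the frame of feeder between 0.068 and 0.13 m and y of spacer_a in the frame of feeder between -0.055 and 0.055 m) and (z of spacer_b in the frame of feeder below 0.045 m and x of spacer_b in the frame of feeder between 0.068 and 0.13 m and y of spacer_b in the frame of feeder between -0.055 and 0.055 m)) or ((z of spacer_a in the frame of feeder below 0.045 m and x of spacer_a in the frame of feeder between 0.068 and 0.13 m and y of spacer_a in the frame of feeder between -0.055 and 0.055 m) and (z of spacer_c in the frame of feeder below 0.045 m and x of spacer_c in the frame of feeder between 0.068 and 0.13 m and y of spacer_c in the frame of feeder between -0.055 and 0.055 m)) or ((z of spacer_b in the frame of feeder below 0.045 m and x of spacer_b in the frame of feeder between 0.068 and 0.13 m and y of spacer_b in the frame of feeder between -0.055 and 0.055 m) and (z of spacer_c in the frame of feeder below 0.045 m and x of spacer_c in the frame of feeder between 0.068 and 0.13 m and y of spacer_c in the frame of feeder between -0.055 and 0.055 m)))), for 0.2 s.
3. the third spacer is in the slot too (z of each of spacer_a, spacer_b, spacer_c in the frame of feeder below 0.045 m and x of spacer_a in the frame of feeder between 0.068 and 0.13 m and y of spacer_a in the frame of feeder between -0.055 and 0.055 m and x of spacer_b in the frame of feeder between 0.068 and 0.13 m and y of spacer_b in the frame of feeder between -0.055 and 0.055 m and x of spacer_c in the frame of feeder between 0.068 and 0.13 m and y of spacer_c in the frame of feeder between -0.055 and 0.055 m), for 0.2 s.
At the end, for the whole second after the job is handed in: All three spacers lie at rest (slower than 20 mm/s) in the slot, each centre at least 10 mm below the deck and between the slot's walls; they arrived one after another (all of step 3 and linear speed of each of spacer_a, spacer_b, spacer_c below 0.02 m/s); the robot touches nothing.
It fails at once if a spacer is lifted or carried (its centre rises more than 12 mm from where it lies on the deck) (z of any of spacer_a, spacer_b, spacer_c in the frame of feeder above 0.073 m).
It fails at once if the wooden knob is displaced by more than 15 mm or tipped over (distance of knob from where it was at the start of the episode above 0.015 m or angle between knob's own z axis and vertical above 0.6 rad).
It fails at once if the sanding block or the glue bottle is displaced by more than 15 mm (distance of any of block, glue from where it was at the start of the episode above 0.015 m).
It also fails if it takes over 58 s, if anything falls off the work surface, if the arm or the gripper's body presses on something with over 40 N, if the wrist force passes 120 N, or if a joint passes its speed limit or range.

## Working session

There is one attempt and no reset: what is moved stays moved. The work goes in short steps, Python scripts to look and compute and a tool call to move; the robot and the scene stay as the last step left them, time stands still between calls to the robot, and variables do not carry over. Pictures are saved under pics/ and viewed, on a budget of 10 in all, crops included, one or two more only if the job needs it, and the job is handed in when it is done.

Besides the shell and the picture viewer there is one more tool, called after "Emit:" as name([rows], argument=value, ...), one row to a line, values as JSON. move_arm: Moves the arm, as the interface text tells. Its arguments: {"type":"object","properties":{"translation":{"type":"array"},"roll":{"type":"array"},"fingers":{"type":"array"},"squeeze":{"type":"number"}},"required":["translation","roll","fingers"]}

```bash
mkdir -p pics
cat > h.py <<'E'
import numpy as np, cv2
from station import manip, optics, models
def cap(n,save=None):
    p=optics.capture(n)
    if save: cv2.imwrite('pics/'+save,p['frame'][:,:,::-1])
    return p
def world(p,xyz): return np.array(p['R']).T@(np.array(xyz)-np.array(p['t']))
def ray(p,uv,z):
    R=np.array(p['R']);t=np.array(p['t']);d=R.T@np.linalg.inv(p['camera_matrix'])@[uv[0],uv[1],1];c=-R.T@t
    return c+d*(z-c[2])/d[2]
def proj(p,X):
    x=np.array(p['camera_matrix'])@(np.array(p['R'])@np.array(X)+np.array(p['t']));return x[:2]/x[2]
E
python3 - <<'E'
from h import *
for n in ['scene','side']:
    p=cap(n,n+'1.png')
    print(n,world(p,[0,0,0]).round())
    for l in ['feeder','spacer_a','knob','block','glue']:
        for d in models.boxes_of(p,l): print(l,round(d['p'],2),world(p,d['xyz']).round(1),proj(p,world(p,d['xyz'])).round())
s=manip.state();print(s['ee_pos'],s['tool_rot'],s['time_s'],s['finger_gap'])
E
```

```text
scene [1271.   95.  994.]
feeder 0.56 [ 606.1 -105.2   55.1] [230. 283.]
spacer_a 0.74 [ 566.5 -176.4   65.9] [197. 264.]
spacer_a 0.67 [ 545.9 -117.1   64.6] [227. 256.]
spacer_a 0.59 [ 349.2 -149.1   10.4] [227. 205.]
spacer_a 0.5 [ 336.8 -273.2   12.9] [175. 201.]
spacer_a 0.49 [530.6 -67.9  68.3] [251. 250.]
knob 0.45 [ 474.  -142.4   81.8] [218. 225.]
block 0.61 [508.7 138.8  29.5] [349. 253.]
glue 0.84 [ 632.9 -355.2   67.3] [103. 290.]
glue 0.41 [ 609.1 -106.4   50.7] [230. 285.]
side [ 479. -802.  698.]
feeder 0.71 [ 611.8 -376.4   67.9] [404. 417.]
feeder 0.57 [ 570.6 -158.8   55.2] [359. 320.]
spacer_a 0.69 [ 537.1 -126.3   63.4] [339. 306.]
spacer_a 0.57 [ 562.  -181.3   67.3] [356. 325.]
spacer_a 0.55 [ 330.3 -276.2    9.2] [226. 397.]
spacer_a 0.52 [352.8 -51.    8.5] [248. 306.]
spacer_a 0.5 [522.7 -70.4  66.5] [330. 286.]
knob 0.79 [ 465.  -162.    82.2] [301. 314.]
block 0.6 [499.  126.4  27.5] [314. 245.]
glue 0.8 [ 611.  -377.9   68.3] [404. 418.]
glue 0.2 [524.2 -71.3  68.3] [330. 286.]
[ 242.58357569 -493.56452433  231.3022422 ] [-3.14150946e+00 -1.47906078e-05  4.56835861e-01] 0.6 85.33067346773409
```

View pics/scene1.png

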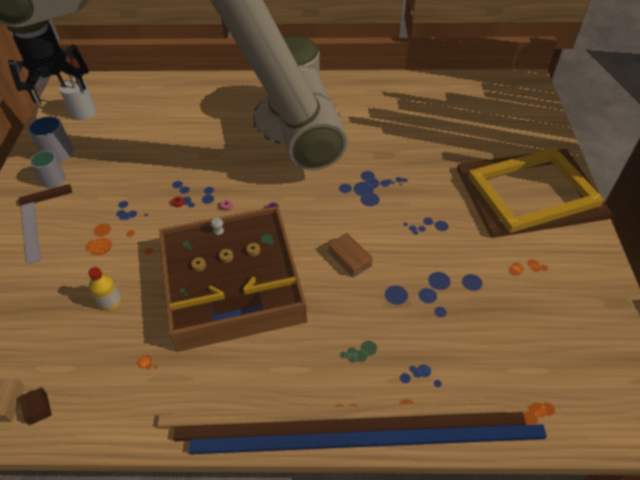

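View pics/side1.png

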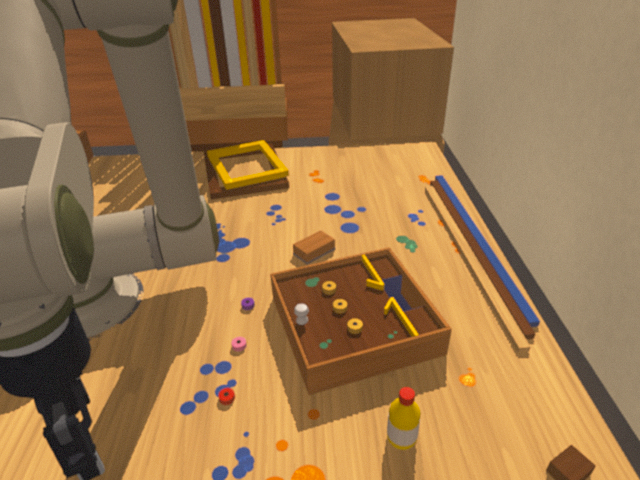

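The scene view shows the board with its three brass spacers at about (199,264), (227,256) and (253,249), the knob at (217,227) and the gate at (233,292). The red, pink and purple look-alikes lie on the bench outside the board. The side view agrees, with spacers at (356,325), (340,306) and (330,287). Next I'll fit the board pose from the rim corners in both views.

```bash
cat >> h.py <<'E'
def B2W(b,P):
    c,s=np.cos(b[2]),np.sin(b[2]);return np.array([b[0]+c*P[0]-s*P[1],b[1]+s*P[0]+c*P[1],P[2]])
def W2B(b,X):
    c,s=np.cos(b[2]),np.sin(b[2]);d=np.array(X[:2])-b[:2];return np.array([c*d[0]+s*d[1],-s*d[0]+c*d[1],X[2]])
E
python3 - <<'E'
from h import *
from scipy.optimize import least_squares
C=[(-135,-132,69),(-135,132,69),(135,132,69),(135,-132,69)]
px={'scene':[(161,237),(279,210),(304,305),(174,340)],'side':[(308,372),(271,275),(388,250),(448,325)]}
P={n:cap(n) for n in px}
for names in (['scene'],['side'],['scene','side']):
    f=lambda b:np.concatenate([proj(P[n],B2W(b,c))-u for n in names for c,u in zip(C,px[n])])
    r=least_squares(f,[570,-120,0]);print(names,r.x.round(3),r.fun.round(1))
b=r.x
for n in P:
    for l,z in (('spacer_a',61),('knob',72)):
        for d in models.masks_of(P[n],l):
            ys,xs=np.nonzero(d['pixels']);print(n,l,round(d['p'],2),xs.mean().round(),ys.mean().round(),len(xs),'board',W2B(b,ray(P[n],(xs.mean(),ys.mean()),z)).round(1))
print('gate',B2W(b,(68,0,55)),'knob/glue',W2B(b,[622,-366,0]),W2B(b,[504,132,0]))
E
```

```text
['scene'] [ 5.80416e+02 -1.07507e+02  2.82000e-01] [-2.7 -3.3 -0.7 -1.5  5.4  2.3 -2.3  0.5]
['side'] [ 5.64848e+02 -1.15774e+02  2.79000e-01] [-0.6 -1.5 -3.2 -0.6 -0.7 -3.5  3.9  3.1]
['scene', 'side'] [ 5.70629e+02 -1.11010e+02  2.80000e-01] [-3.3 -7.  -1.9 -4.6  3.6 -1.7 -3.4 -4.3  2.9 -4.  -0.3 -2.2  1.5 -4.9
  6.3  1. ]
scene spacer_a 0.51 272.0 205.0 31 board [-147.2  122.1   61. ]
scene spacer_a 0.47 226.0 256.0 136 board [-31.   -2.1  61. ]
scene spacer_a 0.44 198.0 265.0 156 board [-24.3 -62.1  61. ]
scene knob 0.51 216.0 226.0 145 board [-108.5   -8.2   72. ]
side spacer_a 0.74 340.0 307.0 155 board [-34.7  -5.5  61. ]
side spacer_a 0.72 227.0 397.0 230 board [-274.8 -132.9   61. ]
side spacer_a 0.62 355.0 326.0 191 board [-28.1 -62.8  61. ]
side spacer_a 0.61 329.0 288.0 145 board [-35.7  53.2  61. ]
side spacer_a 0.46 239.0 344.0 185 board [-235.4  -30.7   61. ]
gate [635.98525076 -92.23398518  55.        ] knob/glue [ -21.03235953 -259.26175396    0.        ] [  3.05998568 251.95987988   0.        ]
```

Emit:
move_arm([
  [0.038,-0.017,-0.006],
  [0.038,-0.017,-0.006],
  [0.038,-0.017,-0.006],
  [0.038,-0.017,-0.006],
  [0.038,-0.017,-0.006],
  [0.038,-0.017,-0.006],
  [0.038,-0.017,-0.006],
  [0.038,-0.017,-0.006],
  [0.038,-0.017,-0.006],
  [0.038,-0.017,-0.006],
  [0.038,-0.017,-0.006],
  [0.038,-0.017,-0.006],
], roll=[0,0,0,0,0,0,0,0,0,0,0,0], fingers=[-0.8,-0.8,-0.8,-0.8,-0.8,-0.8,-0.8,-0.8,-0.8,-0.8,-0.8,-0.8])

```text
time_s: 2.1
ee_pos: [571.6, -98.7, 305.8]
tool_rot: [3.141, -0.001, 0.448]
ft_force: [0.5, -0.8, -0.1]
finger_gap: 8.6
```

Emit:
move_arm([
  [0,0,0],
  [0,0,0],
  [0,0,0],
], roll=[5,4.5,0], fingers=[-0.8,-0.8,-0.8])

```text
time_s: 2.4
ee_pos: [574.7, -93.3, 305.8]
tool_rot: [3.141, -0.002, 0.284]
ft_force: [-0.2, 0.5, -0.0]
finger_gap: 8.4
```

Run:
```python
from h import *
p=cap('wrist','w1.png'); s=manip.state();print(s['ee_pos'],s['tool_rot'],s['time_s'],s['finger_gap'])
print(world(p,[0,0,0]),np.array(p['R']).round(2).tolist())
for l,z in (('spacer_a',67),('knob',89)):
    for d in models.masks_of(p,l):
        ys,xs=np.nonzero(d['pixels']);print(l,round(d['p'],2),xs.mean().round(),ys.mean().round(),len(xs),ray(p,(xs.mean(),ys.mean()),z).round(1))
```

```text
[574.51693989 -93.55107463 305.75877954] [ 3.14121392e+00 -2.04908828e-03  2.86100766e-01] 2.45 8.332276267142992
[644.30834929 -75.58339444 449.86296005] [[0.28, -0.96, -0.0], [-0.92, -0.27, 0.28], [-0.27, -0.08, -0.96]]
spacer_a 0.9 390.0 234.0 601 [ 565.  -177.5   67. ]
spacer_a 0.88 334.0 241.0 558 [ 541.8 -123.4   67. ]
spacer_a 0.88 312.0 371.0 311 [ 385.3 -145.2   67. ]
spacer_a 0.79 279.0 242.0 559 [525.1 -68.5  67. ]
spacer_a 0.77 231.0 343.0 331 [394.9 -47.1  67. ]
```

View pics/w1.png

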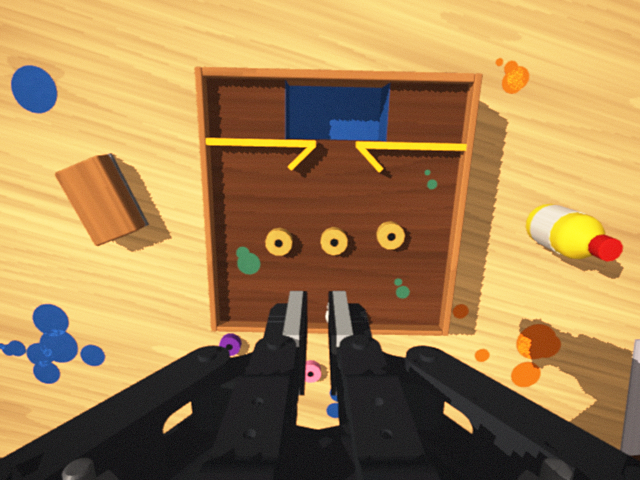

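The wrist view shows the discs at (279,242), (334,241) and (390,234). The gate lies between (315,143) and (357,146), and the rim's outer corners are at (196,68), (481,74), (450,333) and (212,331). The knob is hidden behind the right fingertip at (331,313). I'll fit the board from this view.

Run:
```python
from h import *
from scipy.optimize import least_squares
p=cap('wrist')
C=[(-135,-132,69),(-135,132,69),(135,132,69),(135,-132,69),(71,20,69),(71,-20,69),(68,125,69),(68,-125,69)]
u=[(450,333),(212,331),(196,68),(481,74),(316,142),(356,144),(207,142),(466,147)]
r=least_squares(lambda b:np.concatenate([proj(p,B2W(b,c))-v for c,v in zip(C,u)]),[570,-111,.28],loss='soft_l1')
b=r.x;print(b,r.fun.reshape(-1,2).round(1).tolist())
for v in [(279,242),(334,241),(390,234)]: X=ray(p,v,66);print(X.round(1),W2B(b,X).round(1))
print(W2B(b,ray(p,(331,313),89)))
```

```text
[ 5.68865993e+02 -1.16307161e+02  2.69104435e-01] [[-0.6, 2.2], [0.2, 0.7], [-1.8, -0.5], [1.8, -1.4], [-0.2, -0.1], [1.4, -1.4], [-0.3, 1.3], [-0.0, 0.7]]
[524.1 -69.7  66. ] [-30.8  56.9  66. ]
[ 541.3 -124.4   66. ] [-28.7  -0.5  66. ]
[ 564.9 -177.9   66. ] [-20.2 -58.3  66. ]
[-99.83877506   1.5501903   89.        ]
```

Emit:
move_arm([
  [-0.0125,0.0035,0.033],
  [-0.0125,0.0035,0.033],
  [-0.0125,0.0035,0.033],
  [-0.0125,0.0035,0.033],
  [-0.0125,0.0035,0.033],
  [-0.0125,0.0035,0.033],
  [0,0,0],
  [0,0,0],
], roll=[1,0,0,0,0,0,0,0], fingers=[-0.8,-0.8,-0.8,-0.8,-0.8,-0.8,-0.8,-0.8])

```text
time_s: 3.4
ee_pos: [506.4, -139.0, 104.2]
tool_rot: [3.137, -0.008, 0.271]
ft_force: [0.2, -0.2, 0.3]
finger_gap: 8.4
```

```bash
cat >> h.py <<'E'
b=np.array([568.9,-116.3,.269])
def st():
    s=manip.state();X=s['ee_pos'];print('t',round(s['time_s'],2),'board',W2B(b,X).round(1),'relyaw deg',np.degrees(s['tool_rot'][2]-b[2]).round(1),'F',np.round(s['ft_force'],1),'gap',round(s['finger_gap'],1))
E
python3 - <<'E'
from h import *
st()
p=cap('wrist','w2.png')
for d in models.masks_of(p,'spacer_a'):
    ys,xs=np.nonzero(d['pixels']);print(round(d['p'],2),xs.mean().round(),ys.mean().round(),len(xs),W2B(b,ray(p,(xs.mean(),ys.mean()),66)).round(1))
E
```

```text
t 3.4 board [-66.3  -5.3 104.2] relyaw deg 0.1 F [ 0.2 -0.2  0.3] gap 8.4
0.95 183.0 206.0 2856 [-29.9  57.1  66. ]
0.8 301.0 203.0 2627 [-28.3   0.2  66. ]
0.78 422.0 189.0 2827 [-21.3 -57.9  66. ]
```

View pics/w2.png

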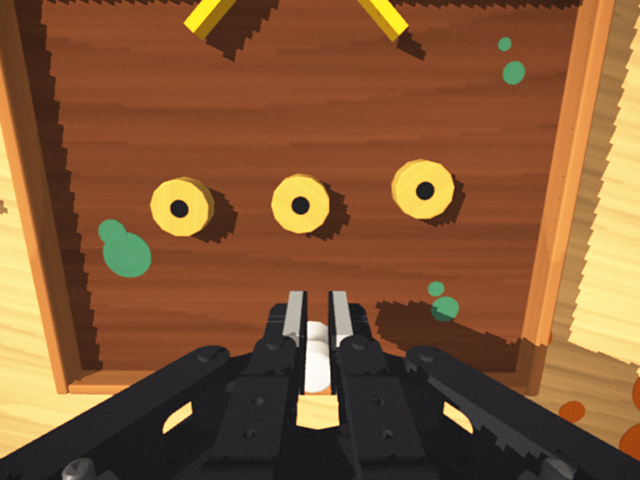

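Disc centres now read (-30,57), (-28,0) and (-21,-58) in board coordinates, matching the earlier fit. The knob (317,355) stands behind the fingertips with room to spare. I'll go down behind the middle disc.

Emit:
move_arm([
  [0.003,-0.0055,0.01],
  [0,0,0.012],
  [0,0,0.012],
  [0,0,0.01],
  [0,0,0],
  [0,0,0],
], roll=[0,0,0,0,0,0], fingers=[-0.8,-0.8,-0.8,-0.8,-0.8,-0.8])

```text
time_s: 4.1
ee_pos: [512.0, -131.7, 60.3]
tool_rot: [3.131, -0.015, 0.275]
ft_force: [0.2, 0.3, 0.4]
finger_gap: 8.6
```

```bash
python3 -c "
from h import *
st()"
```

```text
t 4.1 board [-58.9   0.3  60.3] relyaw deg 0.3 F [0.2 0.3 0.4] gap 8.6
```

Emit:
move_arm([
  [0.007,0,0.001],
  [0.007,0,0],
  [0.007,0,0],
  [0.007,0,0],
  [0.007,0,0],
  [0.007,0,0],
  [0.007,0,0],
  [0.007,0,0],
  [0.007,0,0],
  [0.007,0,0],
  [0,0,0],
], roll=[0,0,0,0,0,0,0,0,0,0,0], fingers=[-0.8,-0.8,-0.8,-0.8,-0.8,-0.8,-0.8,-0.8,-0.8,-0.8,-0.8])

```text
time_s: 5.2
ee_pos: [586.7, -111.0, 61.6]
tool_rot: [3.129, -0.017, 0.275]
ft_force: [-0.7, -1.0, -0.1]
finger_gap: 8.7
```

Run:
```python
from h import *
st()
p=cap('wrist','w3.png')
for d in models.masks_of(p,'spacer_a'):
    ys,xs=np.nonzero(d['pixels']);print(round(d['p'],2),xs.mean().round(),ys.mean().round(),len(xs),W2B(b,ray(p,(xs.mean(),ys.mean()),66)).round(1))
```

```text
t 5.2 board [18.6  0.4 61.6] relyaw deg 0.4 F [-0.7 -1.  -0.1] gap 8.7
0.91 318.0 254.0 4277 [44.2 -2.  66. ]
0.86 456.0 415.0 294 [-29.2 -62.8  66. ]
0.73 178.0 417.0 266 [-29.5  58.1  66. ]
```

View pics/w3.png

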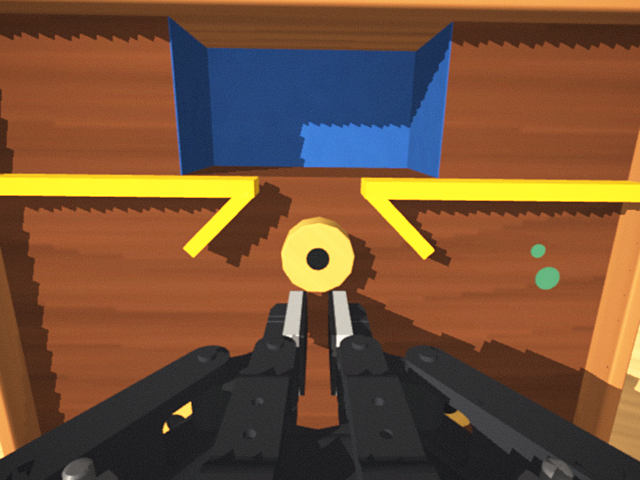

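The disc sits at (318,254) in the fingertip cradle, and the gate spans columns 258 to 362. I'll nudge left about 1.5 mm and push through.

Emit:
move_arm([
  [0.006,-0.001,0.001],
  [0.006,-0.001,0.001],
  [0.006,0,0],
  [0.006,0,0],
  [0.006,0,0],
  [0.005,0,0],
  [0,0,0],
  [0,0,0],
], roll=[0,0,0,0,0,0,0,0], fingers=[-0.8,-0.8,-0.8,-0.8,-0.8,-0.8,-0.8,-0.8])

```text
time_s: 6.1
ee_pos: [621.8, -98.8, 60.0]
tool_rot: [3.13, -0.016, 0.275]
ft_force: [0.3, -0.6, -0.9]
finger_gap: 8.6
```

Run:
```python
from h import *
st()
p=cap('wrist','w4.png')
for d in models.masks_of(p,'spacer_a'):
    ys,xs=np.nonzero(d['pixels']);print(round(d['p'],2),xs.mean().round(),ys.mean().round(),len(xs),W2B(b,ray(p,(xs.mean(),ys.mean()),66)).round(1),W2B(b,ray(p,(xs.mean(),ys.mean()),17)).round(1))
```

```text
t 6.1 board [55.7  2.8 60. ] relyaw deg 0.3 F [ 0.3 -0.6 -0.9] gap 8.6
0.83 318.0 190.0 2494 [106.3   0.6  66. ] [99.5 -0.1 17. ]
```

The first disc has dropped: its mask is smaller and sits at x of about 99 at slot-floor height. Now for the +y disc. I'll rise, back off and turn to push diagonally towards the gate.

Emit:
move_arm([
  [0,0,-0.025],
  [0,0,-0.03],
  [-0.022,-0.0145,0],
  [-0.022,-0.0145,0],
  [-0.022,-0.0145,0],
  [-0.022,-0.0145,0],
  [-0.022,-0.0145,0],
  [0,0,0],
  [0,0,0],
], roll=[0,0,0,0,0,0,0,0,0], fingers=[-0.8,-0.8,-0.8,-0.8,-0.8,-0.8,-0.8,-0.8,-0.8])

```text
time_s: 7.1
ee_pos: [489.2, -57.7, 114.8]
tool_rot: [3.129, -0.017, 0.273]
ft_force: [0.6, 0.0, 0.3]
finger_gap: 8.4
```

Emit:
move_arm([
  [0,0,0],
  [0,0,0],
  [0,0,0],
  [0,0,0],
  [0,0,0],
  [0,0,0],
  [0,0,0],
], roll=[7.5,7.5,7.5,7.5,7,0,0], fingers=[-0.8,-0.8,-0.8,-0.8,-0.8,-0.8,-0.8])

```text
time_s: 7.8
ee_pos: [494.8, -60.5, 115.2]
tool_rot: [-3.141, -0.026, -0.396]
ft_force: [0.2, 0.2, 0.1]
finger_gap: 8.7
```

Run:
```python
from h import *
st()
p=cap('wrist','w5.png')
for d in models.masks_of(p,'spacer_a'):
    ys,xs=np.nonzero(d['pixels']);print(round(d['p'],2),xs.mean().round(),ys.mean().round(),len(xs),W2B(b,ray(p,(xs.mean(),ys.mean()),66)).round(1))
```

```text
t 7.8 board [-56.6  73.4 115.2] relyaw deg -38.1 F [0.2 0.2 0.1] gap 8.7
0.96 489.0 53.0 3461 [-21.5 -57.7  66. ]
0.95 306.0 218.0 2273 [-30.3  57.6  66. ]
0.7 508.0 373.0 1026 [-173.4   22.9   66. ]
```

View pics/w5.png

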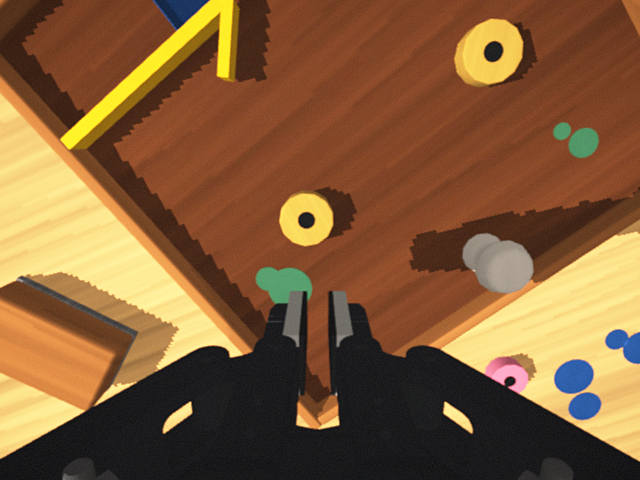

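Emit:
move_arm([
  [-0.008,-0.004,0.012],
  [0,0,0.015],
  [0,0,0.015],
  [0,0,0.013],
  [0,0,0],
  [0,0,0],
], roll=[0,0,0,0,0,0], fingers=[-0.8,-0.8,-0.8,-0.8,-0.8,-0.8])

```text
time_s: 8.5
ee_pos: [491.4, -54.5, 59.0]
tool_rot: [-3.141, -0.029, -0.386]
ft_force: [-0.6, -0.8, -0.1]
finger_gap: 8.2
```

Run:
```python
from h import *
st()
p=cap('wrist')
for d in models.masks_of(p,'spacer_a'):
    ys,xs=np.nonzero(d['pixels']);print(round(d['p'],2),xs.mean().round(),ys.mean().round(),len(xs),W2B(b,ray(p,(xs.mean(),ys.mean()),66)).round(1))
```

```text
t 8.5 board [-58.3  80.2  59. ] relyaw deg -37.5 F [-0.6 -0.8 -0.1] gap 8.2
0.88 315.0 233.0 4382 [-30.4  57.5  66. ]
0.82 574.0 21.0 4174 [-25.7 -52.7  66. ]
0.65 563.0 412.0 495 [-156.3   21.5   66. ]
```

Emit:
move_arm([
  [0.008,0,0.0003],
  [0.008,0,0.0003],
  [0.008,0,0.0003],
  [0.008,0,0.0003],
  [0.008,0,0.0003],
  [0.008,0,0.0003],
  [0.008,0,0.0003],
  [0.008,0,0.0003],
  [0.008,0,0.0003],
  [0.007,0,0.0003],
  [0.004,0,0],
  [0,0,0],
], roll=[0,0,0,0,0,0,0,0,0,0,0,0], fingers=[-0.8,-0.8,-0.8,-0.8,-0.8,-0.8,-0.8,-0.8,-0.8,-0.8,-0.8,-0.8])

```text
time_s: 9.8
ee_pos: [576.6, -89.2, 60.2]
tool_rot: [-3.141, -0.032, -0.386]
ft_force: [-0.2, 0.5, 0.1]
finger_gap: 8.5
```

Run:
```python
from h import *
st()
p=cap('wrist','w6.png')
for d in models.masks_of(p,'spacer_a'):
    ys,xs=np.nonzero(d['pixels']);print(round(d['p'],2),xs.mean().round(),ys.mean().round(),len(xs),W2B(b,ray(p,(xs.mean(),ys.mean()),66)).round(1))
```

```text
t 9.8 board [14.7 24.1 60.2] relyaw deg -37.5 F [-0.2  0.5  0.1] gap 8.5
0.85 317.0 256.0 4185 [34.6  6.2 66. ]
0.57 537.0 267.0 4839 [-20.1 -58.   66. ]
0.57 246.0 113.0 2978 [90.9 -5.6 66. ]
```

View pics/w6.png

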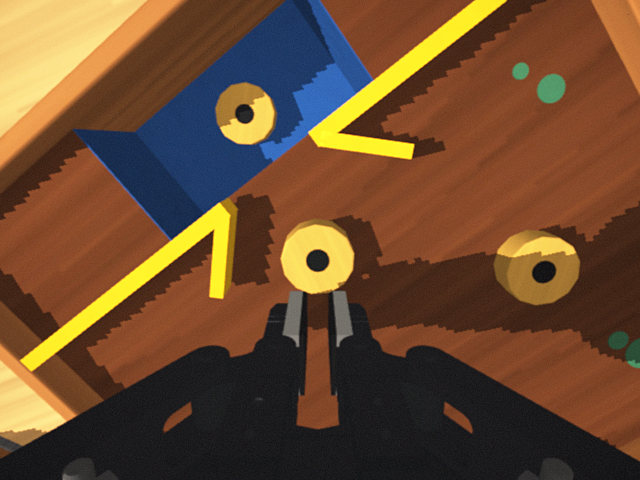

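The second disc is held at (317,256), about (35,6) on the board. The first lies in the slot at (245,113). I'll back off, turn nearly square to the gate and line up again.

Emit:
move_arm([
  [-0.01,0,0],
  [-0.009,0,0],
  [0,0,0],
  [0,0,0],
  [0,0,0],
  [0,0,0],
  [0,0,0],
  [0,0,0],
], roll=[0,0,-7.1,-7.1,-7.1,-7.1,0,0], fingers=[-0.8,-0.8,-0.8,-0.8,-0.8,-0.8,-0.8,-0.8])

```text
time_s: 10.7
ee_pos: [551.2, -78.3, 60.0]
tool_rot: [3.128, -0.025, 0.126]
ft_force: [-0.5, 0.2, -0.3]
finger_gap: 8.3
```

```bash
python3 -c "
from h import *
st()"
```

```text
t 10.7 board [-7.  41.3 60. ] relyaw deg -8.2 F [-0.5  0.2 -0.3] gap 8.3
```

Emit:
move_arm([
  [0.002,0.01,0],
  [0.002,0.01,0],
  [0.002,0.008,0],
  [0,0,0],
  [0,0,0],
], roll=[0,0,0,0,0], fingers=[-0.8,-0.8,-0.8,-0.8,-0.8])

```text
time_s: 11.2
ee_pos: [561.2, -108.4, 60.6]
tool_rot: [3.128, -0.026, 0.119]
ft_force: [0.1, -0.1, 0.4]
finger_gap: 9.1
```

Run:
```python
from h import *
st()
p=cap('wrist')
for d in models.masks_of(p,'spacer_a'):
    ys,xs=np.nonzero(d['pixels']);print(round(d['p'],2),xs.mean().round(),ys.mean().round(),len(xs),W2B(b,ray(p,(xs.mean(),ys.mean()),66)).round(1))
```

```text
t 11.2 board [-5.4  9.7 60.6] relyaw deg -8.6 F [ 0.1 -0.1  0.4] gap 9.1
0.79 481.0 326.0 4202 [-20.  -57.4  66. ]
0.59 303.0 219.0 4448 [34.5  6.5 66. ]
0.56 298.0 57.0 3311 [89.5 -0.5 66. ]
```

Emit:
move_arm([
  [0.003,-0.003,0.0005],
  [0.007,0,0.0003],
  [0.007,0,0.0003],
  [0.007,0,0.0003],
  [0.007,0,0.0002],
  [0.007,0,0.0002],
  [0.007,0,0.0002],
  [0.006,0,0.0002],
  [0.005,0,0],
  [0,0,0],
  [0,0,0],
], roll=[0,0,0,0,0,0,0,0,0,0,0], fingers=[-0.8,-0.8,-0.8,-0.8,-0.8,-0.8,-0.8,-0.8,-0.8,-0.8,-0.8])

```text
time_s: 12.4
ee_pos: [621.7, -96.3, 59.5]
tool_rot: [3.128, -0.025, 0.121]
ft_force: [0.0, 0.4, 0.7]
finger_gap: 8.4
```

Run:
```python
from h import *
st()
p=cap('wrist','w7.png')
for d in models.masks_of(p,'spacer_a'):
    ys,xs=np.nonzero(d['pixels']);print(round(d['p'],2),xs.mean().round(),ys.mean().round(),len(xs),W2B(b,ray(p,(xs.mean(),ys.mean()),66)).round(1),W2B(b,ray(p,(xs.mean(),ys.mean()),17)).round(1))
```

```text
t 12.4 board [56.2  5.2 59.5] relyaw deg -8.5 F [0.  0.4 0.7] gap 8.4
0.86 307.0 179.0 1123 [110.5  -1.6  66. ] [105.6  -0.3  17. ]
0.55 313.0 214.0 2692 [97.8 -1.6 66. ] [88.5 -0.2 17. ]
0.53 465.0 424.0 153 [ -3.5 -52.9  66. ] [-48.4 -69.6  17. ]
```

View pics/w7.png

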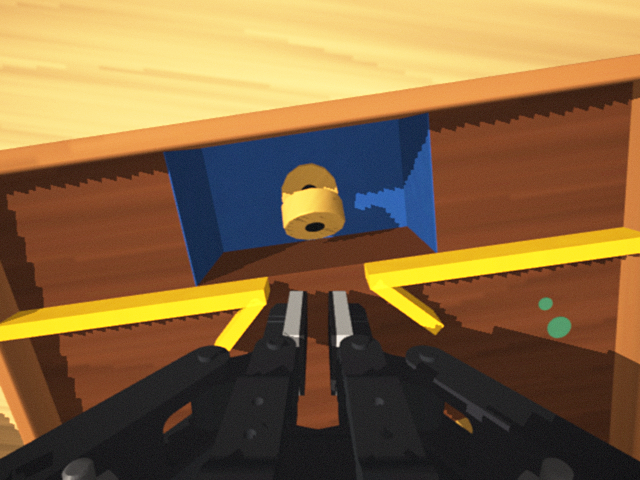

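The second disc is in the slot, leaning on the first at (313,214), well below deck. Now for the third, at about (-20,-58). I'll rise, cross over and turn the other way.

Emit:
move_arm([
  [0,0,-0.025],
  [0,0,-0.03],
  [-0.0175,0.02,0],
  [-0.0175,0.02,0],
  [-0.0175,0.02,0],
  [-0.0175,0.02,0],
  [-0.0175,0.02,0],
  [0,0,0],
  [0,0,0],
], roll=[0,0,0,0,0,0,0,0,0], fingers=[-0.8,-0.8,-0.8,-0.8,-0.8,-0.8,-0.8,-0.8,-0.8])

```text
time_s: 13.4
ee_pos: [541.0, -209.0, 116.5]
tool_rot: [3.128, -0.025, 0.121]
ft_force: [0.1, 0.6, -0.1]
finger_gap: 8.5
```

Emit:
move_arm([
  [0,0,0],
  [0,0,0],
  [0,0,0],
  [0,0,0],
  [0,0,0],
  [0,0,0],
  [0,0,0],
  [0,0,0],
], roll=[-8.4,-8.4,-8.4,-8.4,-8.4,-8.4,0,0], fingers=[-0.8,-0.8,-0.8,-0.8,-0.8,-0.8,-0.8,-0.8])

```text
time_s: 14.2
ee_pos: [543.9, -202.8, 116.6]
tool_rot: [3.113, -0.006, 1.023]
ft_force: [0.3, 0.1, -0.5]
finger_gap: 8.8
```

```bash
cat >> h.py <<'E'
def look(save=None):
    st(); p=cap('wrist',save); s=manip.state(); T=W2B(b,s['ee_pos']); a=s['tool_rot'][2]-b[2]
    for d in models.masks_of(p,'spacer_a'):
        ys,xs=np.nonzero(d['pixels']);D=W2B(b,ray(p,(xs.mean(),ys.mean()),66));e=(D-T)[:2]
        print(round(d['p'],2),xs.mean().round(),ys.mean().round(),len(xs),D.round(1),'tool x,y',round(e@[np.cos(a),np.sin(a)],1),round(e@[np.sin(a),-np.cos(a)],1))
E
python3 -c "
from h import *
look()"
```

```text
t 14.2 board [-47.1 -76.7 116.6] relyaw deg 43.2 F [ 0.3  0.1 -0.5] gap 8.8
0.9 319.0 207.0 2280 [-21.3 -58.1  66. ] tool x,y 31.6 4.1
0.72 36.0 322.0 1518 [-173.6   12.2   66. ] tool x,y -31.3 -151.4
```

Emit:
move_arm([
  [-0.007,0,0.012],
  [0,0,0.015],
  [0,0,0.015],
  [0,0,0.013],
  [0,0,0],
  [0,0,0],
], roll=[0,0,0,0,0,0], fingers=[-0.8,-0.8,-0.8,-0.8,-0.8,-0.8])

```text
time_s: 14.9
ee_pos: [540.1, -211.1, 56.5]
tool_rot: [3.115, -0.006, 1.014]
ft_force: [0.4, -0.7, 0.5]
finger_gap: 8.3
```

```bash
python3 -c "
from h import *
look()"
```

```text
t 14.9 board [-53.  -83.8  56.5] relyaw deg 42.7 F [ 0.4 -0.7  0.5] gap 8.3
0.83 320.0 215.0 4862 [-21.4 -58.1  66. ] tool x,y 40.6 2.6
```

Emit:
move_arm([
  [0.006,0.0015,-0.002],
  [0.008,0,-0.0005],
  [0.008,0,0],
  [0.008,0,0],
  [0.008,0,0],
  [0.008,0,0],
  [0.008,0,0],
  [0.008,0,0],
  [0.008,0,0],
  [0.008,0,0],
  [0.006,0,0],
  [0,0,0],
], roll=[0,0,0,0,0,0,0,0,0,0,0,0], fingers=[-0.8,-0.8,-0.8,-0.8,-0.8,-0.8,-0.8,-0.8,-0.8,-0.8,-0.8,-0.8])

```text
time_s: 16.2
ee_pos: [590.9, -133.5, 62.0]
tool_rot: [3.111, -0.006, 1.016]
ft_force: [-0.6, -0.1, -0.1]
finger_gap: 8.8
```

```bash
python3 -c "
from h import *
look('w8.png')"
```

```text
t 16.2 board [ 16.6 -22.4  62. ] relyaw deg 42.8 F [-0.6 -0.1 -0.1] gap 8.8
0.94 372.0 126.0 408 [83.1 10.4 66. ] tool x,y 71.4 21.1
0.9 317.0 255.0 4203 [35.  -7.7 66. ] tool x,y 23.9 1.7
0.76 404.0 112.0 3414 [94.   5.6 66. ] tool x,y 76.2 32.0
```

View pics/w8.png

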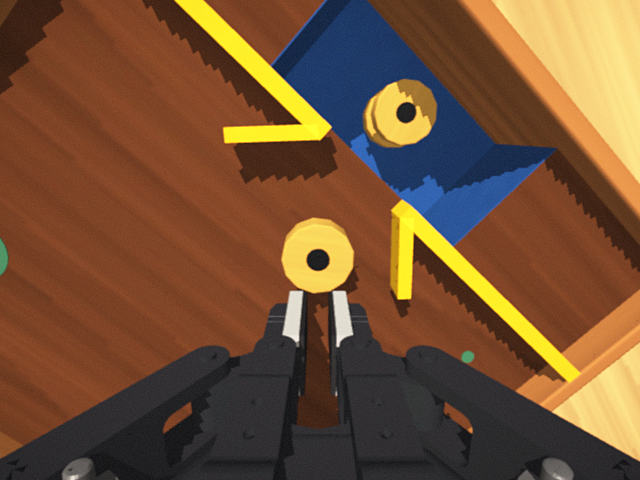

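The third disc is held at (317,255). The other two lie stacked in the slot at (400,112). I'll do the same realignment, mirrored.

Emit:
move_arm([
  [-0.01,0,0],
  [-0.009,0,0],
  [0,0,0],
  [0,0,0],
  [0,0,0],
  [0,0,0],
  [0,0,0],
  [0,0,0],
], roll=[0,0,8,8,8,8,0,0], fingers=[-0.8,-0.8,-0.8,-0.8,-0.8,-0.8,-0.8,-0.8])

```text
time_s: 17.1
ee_pos: [576.4, -157.9, 62.1]
tool_rot: [3.119, -0.021, 0.433]
ft_force: [-0.7, -0.0, -0.2]
finger_gap: 8.7
```

```bash
python3 -c "
from h import *
look()"
```

```text
t 17.1 board [ -3.9 -42.1  62.1] relyaw deg 9.4 F [-0.7 -0.  -0.2] gap 8.7
0.89 253.0 34.0 3868 [93.4 -6.9 66. ] tool x,y 101.7 -18.8
0.65 239.0 206.0 4512 [35.  -8.5 66. ] tool x,y 43.8 -26.8
0.59 261.0 71.0 533 [ 82.5 -10.8  66. ] tool x,y 90.3 -16.7
```

Emit:
move_arm([
  [0.001,-0.009,0],
  [0.001,-0.008,0],
  [0,-0.008,0.001],
  [0,0,0],
  [0,0,0],
], roll=[0,0,0,0,0], fingers=[-0.8,-0.8,-0.8,-0.8,-0.8])

```text
time_s: 17.7
ee_pos: [566.6, -131.3, 60.4]
tool_rot: [3.119, -0.021, 0.438]
ft_force: [0.0, -0.2, -0.3]
finger_gap: 8.5
```

```bash
python3 -c "
from h import *
look()"
```

```text
t 17.7 board [ -6.2 -13.9  60.4] relyaw deg 9.7 F [ 0.  -0.2 -0.3] gap 8.5
0.98 315.0 213.0 4489 [34.9 -8.2 66. ] tool x,y 41.5 1.3
0.91 314.0 76.0 473 [81.4 -0.2 66. ] tool x,y 88.7 1.2
0.86 321.0 38.0 3933 [93.2 -0.7 66. ] tool x,y 100.2 3.7
```

Emit:
move_arm([
  [0.006,0,0.0005],
  [0.007,0,0.0003],
  [0.007,0,0.0003],
  [0.007,0,0.0003],
  [0.007,0,0.0002],
  [0.007,0,0.0002],
  [0.007,0,0.0002],
  [0.007,0,0.0002],
  [0.005,0,0],
  [0,0,0],
  [0,0,0],
], roll=[0,0,0,0,0,0,0,0,0,0,0], fingers=[-0.8,-0.8,-0.8,-0.8,-0.8,-0.8,-0.8,-0.8,-0.8,-0.8,-0.8])

```text
time_s: 18.9
ee_pos: [624.6, -104.0, 58.9]
tool_rot: [3.122, -0.015, 0.438]
ft_force: [-3.3, -0.5, 2.6]
finger_gap: 8.8
```

```bash
python3 -c "
from h import *
look('w9.png')"
```

```text
t 18.9 board [57.  -2.9 58.9] relyaw deg 9.7 F [-3.3 -0.5  2.6] gap 8.8
0.67 322.0 190.0 2886 [107.1   1.6  66. ] tool x,y 50.2 3.9
0.59 321.0 246.0 2813 [86.5 -1.8 66. ] tool x,y 29.3 3.8
0.33 290.0 242.0 168449 [86.1 10.2 66. ] tool x,y 30.9 -8.0
```

View pics/w9.png

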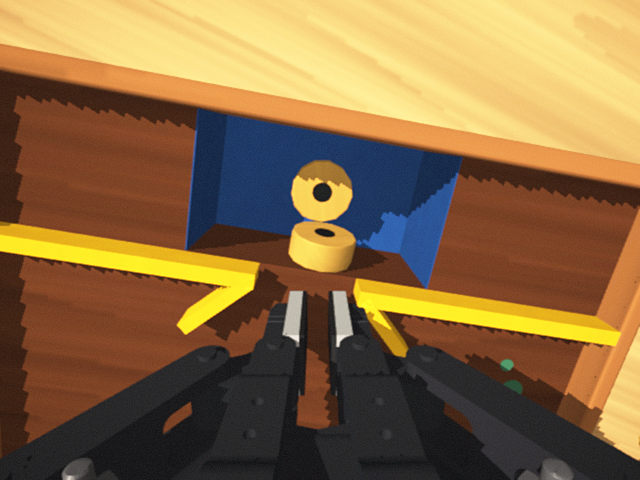

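The third disc is over the edge but tilted at (322,246), and a 3 N force suggests the fingertips still support it. I'll back off a little and look.

Emit:
move_arm([
  [-0.006,0,0],
  [-0.008,0,0],
  [-0.008,0,0],
  [0,0,0],
  [0,0,0],
], roll=[0,0,0,0,0], fingers=[-0.8,-0.8,-0.8,-0.8,-0.8])

```text
time_s: 19.5
ee_pos: [603.6, -114.5, 58.4]
tool_rot: [3.121, -0.018, 0.437]
ft_force: [-0.8, 0.1, -0.2]
finger_gap: 8.7
```

```bash
python3 -c "
from h import *
look('w10.png')"
```

```text
t 19.5 board [34.  -7.5 58.4] relyaw deg 9.6 F [-0.8  0.1 -0.2] gap 8.7
0.9 320.0 138.0 3172 [102.    0.6  66. ] tool x,y 68.4 3.4
0.58 320.0 193.0 2697 [83.2 -2.6 66. ] tool x,y 49.3 3.3
```

View pics/w10.png

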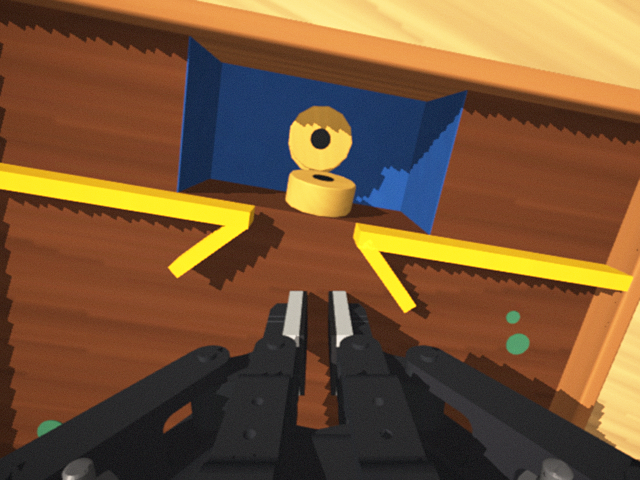

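The third disc stays wedged nearly upright at (320,193), by the slot's near wall. I'll estimate its height from its apparent width and from the side camera.

Run:
```python
from h import *
p=cap('wrist');K=np.array(p['camera_matrix'])
print('f',K[0,0],'cam board',W2B(b,world(p,[0,0,0])).round(1))
for w,c in ((69,(320,193)),(63,(320,138))):
    d=28*K[0,0]/w; X=world(p,np.linalg.inv(K)@[c[0],c[1],1]*d);print('by width',W2B(b,X).round(1))
for d in models.boxes_of(p,'spacer_a'): print('net',round(d['p'],2),W2B(b,world(p,d['xyz'])).round(1))
print('edge71 z55',proj(p,B2W(b,(71,0,55))),'z5',proj(p,B2W(b,(71,0,5))),'far z5',proj(p,B2W(b,(126,0,5))))
for n in('scene','side'):
    q=cap(n);im=q['frame'];u,v=proj(q,B2W(b,(90,0,40))).astype(int)
    cv2.imwrite(f'pics/c_{n}.png',cv2.resize(im[v-40:v+40,u-50:u+50,::-1],None,fx=4,fy=4,interpolation=cv2.INTER_CUBIC))
a=[cv2.imread(f'pics/c_{n}.png') for n in('scene','side')];cv2.imwrite('pics/c.png',np.hstack(a))
```

```text
f 383.7621206573283 cam board [102.3   4.6 203.5]
by width [80.8 -3.3 48.2]
by width [102.1  -0.3  26.9]
net 0.96 [105.2  -1.6  26.8]
edge71 z55 [307.92112325 218.63450925] z5 [308.23496438 198.5710933 ] far z5 [326.51407151  86.99983883]
```

View pics/c.png

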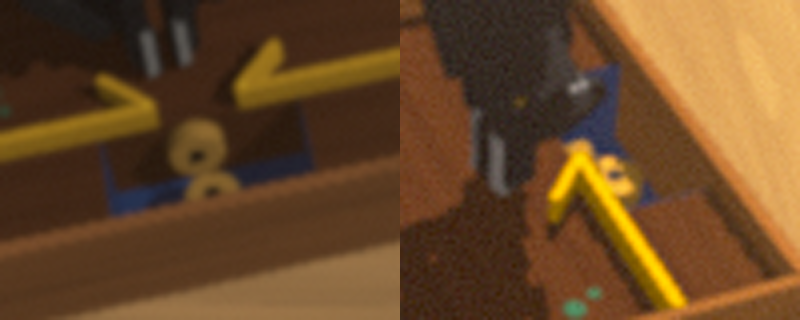

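By two-view parallax, the visible top of the third disc is at z of about 43 mm, so its centre is probably below 45 mm, but the margin is unclear. A wider baseline will settle it, so I'll rise and look from both sides.

Emit:
move_arm([
  [0,0,-0.02],
  [0,-0.02,-0.02],
  [0,-0.03,0],
  [0,0,0],
  [0,0,0],
], roll=[0,0,0,0,0], fingers=[-0.8,-0.8,-0.8,-0.8,-0.8])

```text
time_s: 20.3
ee_pos: [581.7, -67.2, 98.3]
tool_rot: [3.121, -0.018, 0.437]
ft_force: [0.3, 0.0, -0.0]
finger_gap: 8.6
```

```bash
cat >> h.py <<'E'
import pickle
def rec(fn):
    st();p=cap('wrist',fn+'.png');o=[]
    for d in models.masks_of(p,'spacer_a'):
        ys,xs=np.nonzero(d['pixels'])
        if d['p']>.3: o.append((xs.mean(),ys.mean()));print(round(d['p'],2),len(xs),xs.min(),xs.max(),ys.min(),ys.max(),W2B(b,ray(p,o[-1],40)).round(1))
    pickle.dump((p,o),open(fn+'.pkl','wb'))
def tri(views): # [(p,uv)]
    A=[];r=[]
    for p,uv in views:
        R=np.array(p['R']);c=-R.T@np.array(p['t']);d=R.T@np.linalg.inv(p['camera_matrix'])@[*uv,1];d/=np.linalg.norm(d)
        M=np.eye(3)-np.outer(d,d);A.append(M);r.append(M@c)
    return W2B(b,np.linalg.lstsq(np.vstack(A),np.concatenate(r),rcond=None)[0])
E
python3 -c "
from h import *
rec('m1')"
```

```text
t 20.3 board [25.4 44.  98.3] relyaw deg 9.7 F [ 0.3  0.  -0. ] gap 8.6
0.93 2192 386 439 112 164 [101.4   3.3  40. ]
0.75 251 380 399 127 163 [94.2 15.6 40. ]
0.73 1553 391 446 164 200 [79.9 -4.9 40. ]
```

Emit:
move_arm([
  [0,0.03,0],
  [0,0.03,0],
  [0,0.03,0],
  [0,0,0],
  [0,0,0],
], roll=[0,0,0,0,0], fingers=[-0.8,-0.8,-0.8,-0.8,-0.8])

```text
time_s: 20.9
ee_pos: [621.3, -154.5, 97.6]
tool_rot: [3.123, -0.016, 0.435]
ft_force: [-1.0, -0.2, -0.4]
finger_gap: 8.3
```

```bash
python3 -c "
from h import *
rec('m2')
A,B=[pickle.load(open(f,'rb')) for f in('m1.pkl','m2.pkl')]
for i,u in enumerate(A[1]):
  for j,v in enumerate(B[1]): print(i,j,tri([(A[0],u),(B[0],v)]).round(1))"
```

```text
t 20.9 board [ 40.3 -50.8  97.6] relyaw deg 9.5 F [-1.  -0.2 -0.4] gap 8.3
0.76 2300 210 264 109 162 [102.4  -2.9  40. ]
0.59 41 244 260 154 163 [ 91.6 -11.5  40. ]
0 0 [101.9  -0.4  25.9]
0 1 [95.9 -5.8 13. ]
1 0 [ 97.6   5.9 -10.6]
1 1 [ 89.9  -0.3 -33.7]
2 0 [91.5 -3.3 47.4]
2 1 [84.5 -9.4 23.6]
```

Run:
```python
from h import *
V=[pickle.load(open(f,'rb'))[0] for f in('m1.pkl','m2.pkl')]
P=[]
for p in V:
    hsv=cv2.cvtColor(p['frame'],cv2.COLOR_RGB2HSV);u,v=proj(p,B2W(b,(80,-4,40))).astype(int)
    m=cv2.inRange(hsv,(15,90,90),(26,220,255)); w=np.zeros_like(m);w[v-45:v+45,u-45:u+45]=255
    n,l,s,c=cv2.connectedComponentsWithStats(m&w)
    print((u,v),[ (s[i].tolist(),c[i].round(1).tolist()) for i in range(1,n) if s[i,4]>40])
    print(hsv[v,u],hsv[v-8,u],hsv[v+8,u])
    d=cv2.inRange(hsv,(0,0,0),(179,255,60))&w
    n,l,s,c=cv2.connectedComponentsWithStats(d);print('dark',[ (s[i].tolist(),c[i].round(1).tolist()) for i in range(1,n) if s[i,4]>15])
```

```text
(np.int64(416), np.int64(181)) [([381, 136, 67, 65, 2891], [413.6, 167.2]), ([448, 204, 13, 22, 140], [453.9, 213.2])]
[ 25 159 252] [ 23 168 250] [ 24 163 250]
dark [([408, 136, 15, 10, 123], [414.9, 140.0]), ([415, 168, 14, 4, 18], [421.4, 169.6]), ([440, 195, 16, 7, 43], [446.9, 198.5])]
(np.int64(234), np.int64(179)) [([204, 134, 61, 66, 3011], [234.8, 167.1]), ([251, 203, 22, 21, 55], [257.5, 210.0])]
[ 20 176 235] [ 19 175 222] [ 20 174 235]
dark [([229, 134, 15, 10, 125], [236.0, 137.9]), ([227, 166, 15, 4, 39], [234.0, 167.5]), ([189, 176, 15, 6, 47], [195.4, 178.7]), ([253, 190, 26, 10, 135], [267.3, 194.9])]
```

Run:
```python
from h import *
A,B=[pickle.load(open(f,'rb'))[0] for f in('m1.pkl','m2.pkl')]
print('bore of 3rd',tri([(A,(421.4,169.6)),(B,(234,167.5))]).round(1))
print('bore of top of pile',tri([(A,(414.9,140)),(B,(236,137.9))]).round(1))
print('net pts z of other two: mask bottoms', tri([(A,(419,200)),(B,(233,200))]).round(1))
```

```text
bore of 3rd [86.6 -3.6 44.2]
bore of top of pile [100.8  -0.5  30.5]
net pts z of other two: mask bottoms [70.9 -5.3 47.1]
```

The third disc's face centre triangulates to z of 44 mm, and the same method reads the top of the pile as 30.5 mm when it must be 29. The face tilts upwards, so the disc's centre is at about 39–40 mm. Geometry agrees: standing on two flat discs, its centre can't exceed 29 + 14 = 43 mm, so it is under 45 mm. The gripper is clear, so I'll check the bystanders and that the disc is at rest, then hand in.

Run:
```python
from h import *
def brass():
    p=cap('wrist');m=cv2.inRange(cv2.cvtColor(p['frame'],cv2.COLOR_RGB2HSV),(15,90,90),(26,220,255))[134:203,200:268];return m
a=brass()
p=cap('scene')
for l in ('knob','block','glue'):
    for d in models.boxes_of(p,l)[:1]: print(l,round(d['p'],2),world(p,d['xyz']).round(1))
c=brass();print('changed px',(a!=c).sum(),'of',(a>0).sum())
st(); print(manip.job_done())
```

```text
block 0.57 [513.9 141.8  31.3]
glue 0.82 [ 628.8 -355.2   62.7]
changed px 241 of 3010
t 21.3 board [ 40.7 -49.6  98.5] relyaw deg 9.6 F [-0.2  0.5  0.6] gap 8.4
the job is handed in; nothing more can be done
None
```

I pushed all three brass spacers through the gate one at a time with nearly shut fingertips, and all three are in the slot. I handed the job in at about 21 s, with the gripper about 40 mm above the deck and touching nothing.

- **First two spacers:** they lie stacked in the slot; the top of the pile measured 30.5 mm where 29 mm is expected.
- **Third spacer (the weak point):** it did not fall flat. It leans between the slot's near wall and the pile. I estimate its centre at 39–40 mm against the 45 mm limit. Standing on two flat discs, it could not be higher than 43 mm. I left it there rather than risk nudging it.
- **At rest:** two pictures just before hand-in differed in 241 of 3010 brass pixels. I took that as image noise and the arm settling, so it does not strictly prove the pile was still.
- **Bystanders:** the block and glue bottle read within about 7 mm of where they started, roughly the error of the measurement. The network missed the knob in the last picture, so I did not re-measure it. The fingers were planned to pass it with about 13 mm to spare, and no contact force showed.
- **Pictures:** I viewed 12, two over the budget of 10.

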